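# Seat the bell cup on its post and present the ball tray

## Robot

A 7-joint arm with a two-finger parallel gripper is mounted at the origin on the work surface. World frame = base frame: x ahead of the robot, y to its left, z up, the work surface at z = 0. Lengths are in m, angles in rad, forces in N, time in s.
With the tool pointing down it reaches from about 0.4 to 0.85 m from the base axis. Payload 10.4 kg.
Tool frame: the origin (TCP) lies on the centre line of the jaws, within the pads' length; the fingertips stand r.tip_extent ahead of it and the grasp point (between the pads) lies 3 mm ahead of it (r.tip_extent is the distance from the TCP to the fingertips, in m); z points along the fingers, y is the direction in which the jaws open and shut (so a half turn about z gives the same grasp; the last joint's range is limited). The gripper opens to 87 mm and grips with 3 to 60 N. Pads are 19 mm wide; open, the fingers measure 117 mm over their backs; the gripper's body (75 mm by 190 mm) begins 51 mm behind the grasp point.
Start: joints at [1.194, 0.332, -0.065, 1.46, 0.022, 1.35, -0.088], TCP at [0.217, -0.586, 0.245] pointing down, gripper open.
Joint ranges: [-2.6, 2.6], [-0.5, 2.12], [-1.47, 1.34], [0.16, 2.42], [-1.27, 4.41], [0.06, 2.06], [-2.6, 2.6]. Speed limits (rad/s): [2.22, 2.22, 2.79, 2.79, 3.14, 3.14, 3.14].

## Interface

Orientations are given as a unit quaternion [x, y, z, w].
In Python, from bench import r gives the robot as it stands. The module is installed in compiled form; this text tells all that it offers.
- The arm moves only by the shell command python3 -m jog 'ROWS' [FORCE]. ROWS is JSON, a list of rows, each a list of 5 numbers: the shift along the tool's x, y, z in cm, then the turn about the tool's z in rad, then the closure, from 0 (fully open) to 1 (shut). A call has exactly 10 rows; each row shifts and turns the pose as measured when the row begins, along the tool's axes as they then stand; what a row does not reach is not made up. A row lasts 1/10 s, in which the tool goes at most 50 mm and 8.59 degrees, less where a joint would pass 70% of its speed; a pose out of reach is approached as far as the arm can. A call with a gripper value outside its range is refused whole. The fingers move at their own pace and stop on an object; FORCE is the grip in N (left out, the last holds). Time passes only in rows, so rows that do not move let the fingers close, or fill a call up. It gives the time, the measured TCP pose, the force and the opening at its end, in the units of the state.
- r.read_state(): the state, without advancing time (a new reading comes with each control period).
- r.camera(name): name is "scene" or "top" or "wrist"; returns a dict with "pixels" (384x512x3 uint8, red, green, blue), "fx", "fy", "cx", "cy" (pixels), "k1" (the pictures are not rectified: a ray, as slopes to the right and down, at radius r is drawn at 1 + k1 r^2 times it, then the intrinsics apply), "camera_from_world" (4x4, takes a point from world to camera coordinates). Camera axes: x right, y up, looking along -z (the intrinsics and any distortion apply to the point x, -y, -z); pixel columns grow to the right and rows downward; lengths in m; the calibration is good to about 2 mm. A picture is of the moment at which its call begins. There is no depth.
- r.close_job(): hands the job in, once; it reports no verdict.
The state is a dict: "time": time; "joint_positions": joint angles; "joint_vel": joint speeds; "joint_torque": joint torques, N m; "ee_pos": TCP position; "eef_rot": TCP orientation; "ft_force": force on the tool from outside, world axes, zero at the start; "torque": the same for the moment, N m; "width": finger opening in m.
Only numpy, scipy, OpenCV 4.12 (cv2) and the standard library are available. Lean on these libraries where they do the work, as an engineer would, in place of code of your own. Each camera call takes 0.05 s, during which the arm holds its last target. There are 200 camera calls.

## Task

Stand the bell cup, mouth up, centred on top of the narrow raised post and let go of it. Then pick up the small tray by its upright grip, keeping the loose ball in its shallow pocket, and bring it over so that the ball is directly above the bell cup with the tray a few centimetres clear of the cup's rim. Finish still holding the tray there, level and still, with the cup left on its post and the other things on the bench left where they are.

Things in the scene. Friction and masses are not known exactly. Their poses are not given: they have to be found in the camera images.
- cup: Bell cup of plain bronze, open at the top, 45 mm high, 160 g (may vary 30 %). Flat round foot 34 mm across at the bottom, widening to 50 mm outside diameter from 18 mm height up to the rim (that upper part is a straight upright band); wall 3 mm. It starts mouth up on the bench. Origin: centre of the underside of the foot; z axis out of the mouth (up).
- cup_rim (a point): Centre of the bell cup's mouth, level with the rim, 45 mm above its underside.
- post_top (a point): Centre of the top face of the narrow raised post: a flat steel disc 32 mm across, 8 mm thick, 90 mm above the bench, on a 14 mm rod that rises from a round wooden foot 84 mm across and 12 mm high. It is fixed to the bench; z up.
- tray: Black rectangular tray 130 mm (its x) by 72 mm (its y), floor 3 mm thick, rim 8 mm high, wall 3 mm, about 150 g (may vary 30 %); starts flat on the bench, turned any way up to 75 degrees either side of x pointing away from the robot. Origin: centre of its underside, z up. From its middle rises an aluminium grip plate, 36 mm long along the tray's x, 12 mm thick along the tray's y, its top 60 mm above the underside.
- tray_grip (a point): Point to take the tray's grip plate: on the tray's centre, 42 mm above the underside, 18 mm below the plate's top; the plate is 12 mm thick along the tray's y.
- pocket (a point): Centre of the floor of the ball's pocket: an aluminium ring lying on the tray floor, 30 mm outside and 24 mm inside diameter, only 2.5 mm high, centred 42 mm from the tray's origin along the tray's +x, 3 mm above the underside.
- ball_center (a point): Centre of the loose steel ball, 20 mm diameter, 33 g, that lies in the tray's pocket and rolls a few mm about in it; it climbs out over the ring if the tray is tipped by some 40 degrees or jerked.
- arbor: Bystander: blued steel arbor 110 mm long along x, 8 mm thick, on two small wooden blocks, 30 mm high. Origin: centre of the underside.
- gear: Bystander: brass gear wheel 62 mm across lying flat, 20 mm high with its hub. Origin: centre of the underside.
- driver: Bystander: screwdriver 160 mm long lying along its x. Origin: its underside.
- jar: Bystander: closed amber jar 48 mm across, 60 mm high. Origin: centre of the underside.
- bob: Bystander: small brass pendulum weight, 36 mm across, 34 mm high. Origin: centre of the underside.
There are look-alikes about, which are no part of the job. Several things have the shape of the cup; the one meant has the colours described above.

How it is judged:
By the outcome, as a careful person would: the job done as asked, in the order asked, and still so for the second after the job is handed in, while the arm keeps its last pose, push and grip.
It also fails if it takes over 64 s, if anything falls off the work surface, if the arm or the gripper's body presses on something with over 40 N, if the wrist force passes 120 N, or if a joint passes its speed limit or range.

## Working session

There is one attempt and no reset: what is moved stays moved. The work goes in short steps, Python scripts to look and compute and a shell command to move; the robot and the scene stay as the last step left them, time stands still between calls to the robot, and variables do not carry over. Pictures are saved under pics/ and viewed, about 8 in all and at most 12, crops included, and the job is handed in when it is done.

```bash
mkdir -p pics; cat > h.py <<'E'
import numpy as np, cv2
from bench import r
from scipy.spatial.transform import Rotation as R
def snap(name,fn=None):
    c=r.camera(name)
    if fn: cv2.imwrite('pics/'+fn,c['pixels'][:,:,::-1])
    return c
def ray(c,u,v):
    K=np.array([[c['fx'],0,c['cx']],[0,c['fy'],c['cy']],[0,0,1.]])
    p=cv2.undistortPoints(np.array([[[u,v]]],float),K,np.array([c['k1'],0,0,0,0.]))[0,0]
    M=np.array(c['camera_from_world']); Rm=M[:3,:3]
    return -Rm.T@M[:3,3], Rm.T@np.array([p[0],-p[1],-1])
def onz(c,u,v,z):
    o,d=ray(c,u,v); return o+d*(z-o[2])/d[2]
def proj(c,p):
    q=np.array(c['camera_from_world'])@np.r_[p,1]; x=np.array([q[0],-q[1]])/-q[2]
    x=x*(1+c['k1']*(x@x)); return np.array([c['fx']*x[0]+c['cx'],c['fy']*x[1]+c['cy']])
def st():
    s=r.read_state(); m=R.from_quat(s['eef_rot']).as_matrix()
    return s,np.array(s['ee_pos']),m
E
python3 - <<'E'
from h import *
a=snap('scene','s.png');b=snap('top','t.png')
for c in(a,b): print(c['fx'],c['k1'],np.linalg.inv(c['camera_from_world'])[:3].round(3).tolist())
s,p,m=st();print(s['time'],p,m.round(3).tolist(),r.tip_extent,s['width'])
E
```

```text
362.2085453043619 0.0019534734387048227 [[-0.466, -0.52, 0.716, 1.228], [0.885, -0.284, 0.37, 0.31], [0.011, 0.806, 0.592, 0.623]]
437.2303920958996 -0.09453863540240835 [[-0.009, 0.993, -0.118, 0.422], [-1.0, -0.01, -0.004, -0.043], [-0.005, 0.118, 0.993, 1.387]]
0.1 [ 0.21640517 -0.58599005  0.24384035] [[0.938, 0.346, -0.001], [0.346, -0.938, 0.001], [-0.0, -0.001, -1.0]] 0.022 0.08715714761661751
```

View pics/s.png

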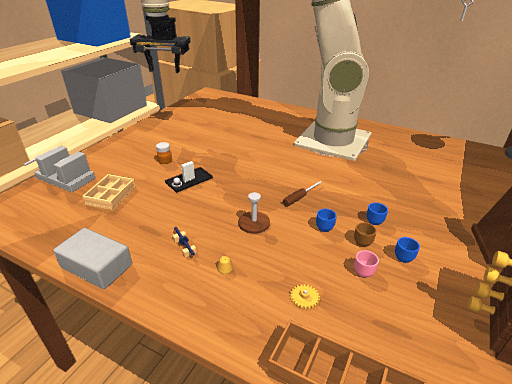

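View pics/t.png

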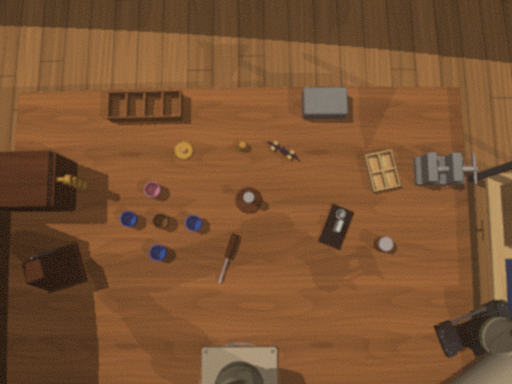

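The scene view shows the bronze cup at (366,234), the post top at (254,198) and the tray at (189,178). In the top view they are at (162,221), (248,198) and (337,227). The cup sits among three blue cups and one pink one.

```bash
python3 - <<'E'
from h import *
b=snap('top');a=snap('scene')
for n,u,v,z in [('cup',162,220,.045),('post',248,198,.09),('ball',340,213,.013),('grip',338,226,.06),('blueR',195,223,.045),('blueL',129,218,.045),('blueD',159,252,.045),('pink',152,188,.045)]:
    print(n,onz(b,u,v,z).round(3))
for n,u,v,z in [('cup',366,226,.045),('post',254,197,.09),('grip',188,164,.06)]: print(n,onz(a,u,v,z).round(3))
im=b['pixels'][:,:,::-1]
k=cv2.resize(im[170:270,110:210],(400,400),interpolation=2);l=cv2.resize(im[180:280,280:380],(400,400),interpolation=2)
cv2.imwrite('pics/c.png',np.hstack([k,l]))
E
```

```text
cup [0.508 0.233 0.045]
post [ 0.569 -0.033  0.09 ]
ball [ 0.527 -0.323  0.013]
grip [ 0.484 -0.306  0.06 ]
blueR [0.498 0.131 0.045]
blueL [0.515 0.337 0.045]
blueD [0.41  0.241 0.045]
pink [0.608 0.266 0.045]
cup [0.499 0.24  0.045]
post [ 0.578 -0.029  0.09 ]
grip [ 0.488 -0.302  0.06 ]
```

View pics/c.png

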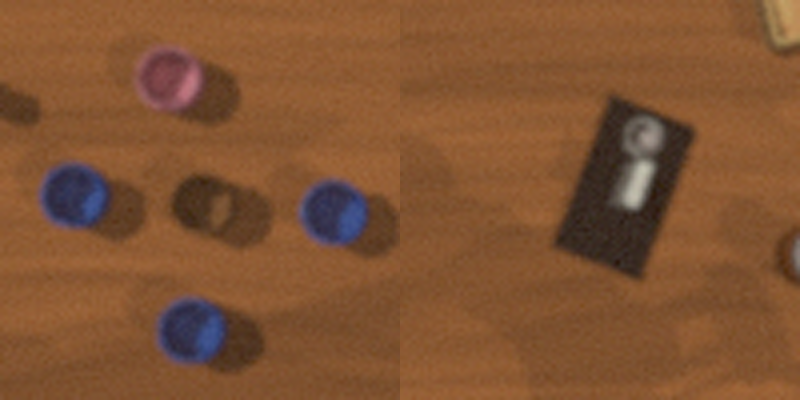

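```bash
python3 -m jog '[[0,0,0,-0.112,0],[0,0,0,-0.112,0],[0,0,0,-0.112,0],[0,0,0,-0.112,0],[4.4,-2,0,0,0],[4.4,-2,0,0,0],[4.4,-2,0,0,0],[4.4,-2,0,0,0],[4.4,-2,0,0,0],[4.4,-2,0,0,0]]'; python3 -m jog '[[4.4,-2,0,0,0],[4.4,-2,0,0,0],[4.4,-2,0,0,0],[4.4,-2,0,0,0],[4.4,-2,0,0,0],[4.4,-2,0,0,0],[4.4,-2,0,0,0],[4.4,-2,0,0,0],[4.4,-2,0,0,0],[0,0,0,0,0]]'
python3 - <<'E'
from h import *
s,p,m=st();print(s['time'],p,m.round(3).tolist())
print((m.T@(np.array([.504,.237,.2])-p)*100).round(2))
E
```

```text
time: 1.2
ee_pos: [0.3075, -0.3065, 0.24]
eef_rot: [0.919, 0.395, -0.001, -0.003]
ft_force: [1.2, 0.1, 0.6]
width: 0.087
time: 2.2
ee_pos: [0.4508, 0.1263, 0.2415]
eef_rot: [0.918, 0.397, 0.001, -0.0]
ft_force: [0.1, -0.5, 0.5]
width: 0.0872
2.2 [0.45075367 0.12634214 0.24154654] [[0.685, 0.729, 0.001], [0.729, -0.685, 0.001], [0.001, 0.0, -1.0]]
[11.7  -3.7   4.17]
```

```bash
python3 -m jog '[[3,-1,1,0,0],[3,-1,1,0,0],[3,-1,1,0,0],[2,-0.5,1,0,0],[0.7,-0.2,0,0,0],[0,0,0,0,0],[0,0,0,0,0],[0,0,0,0,0],[0,0,0,0,0],[0,0,0,0,0]]'
python3 - <<'E'
from h import *
s,p,m=st();print(s['time'],p,m.round(3).tolist())
c=snap('wrist','w1.png');print(c['fx'],c['k1'],np.linalg.inv(c['camera_from_world'])[:3].round(3).tolist())
print(proj(c,[.504,.237,.045]),proj(c,[p[0],p[1],.045]))
E
```

```text
time: 3.2
ee_pos: [0.5066, 0.2347, 0.2008]
eef_rot: [0.919, 0.394, 0.0, 0.003]
ft_force: [0.4, 1.0, 0.2]
width: 0.0869
3.2 [0.50661461 0.234714   0.20079977] [[0.689, 0.724, 0.002], [0.724, -0.689, -0.005], [-0.002, 0.005, -1.0]]
267.960580951032 -0.027363398322940127 [[0.724, 0.664, 0.185, 0.559], [-0.689, 0.695, 0.204, 0.289], [0.006, -0.275, 0.961, 0.342]]
[252.58021858 182.16169656] [255.61802432 182.03304067]
```

View pics/w1.png

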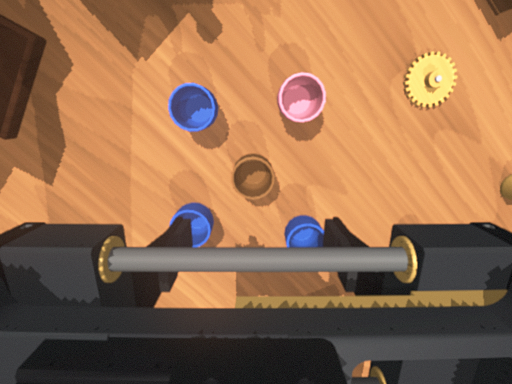

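```bash
python3 - <<'E'
from h import *
im=cv2.imread('pics/w1.png')[140:215,215:295]; b=cv2.resize(im,None,fx=7,fy=7,interpolation=cv2.INTER_CUBIC)
for i in range(0,75,10): cv2.putText(b,str(140+i),(0,7*i+4),0,.4,(255,255,255))
for i in range(0,80,10): cv2.putText(b,str(215+i),(7*i,10),0,.4,(255,255,255)); 
cv2.imwrite('pics/w1c.png',b)
c=snap('wrist')
for u,v in[(253,175),(254,176)]: print(onz(c,u,v,.045))
E
```

```text
[0.51021191 0.24272325 0.045     ]
[0.51022825 0.24110137 0.045     ]
```

View pics/w1c.png

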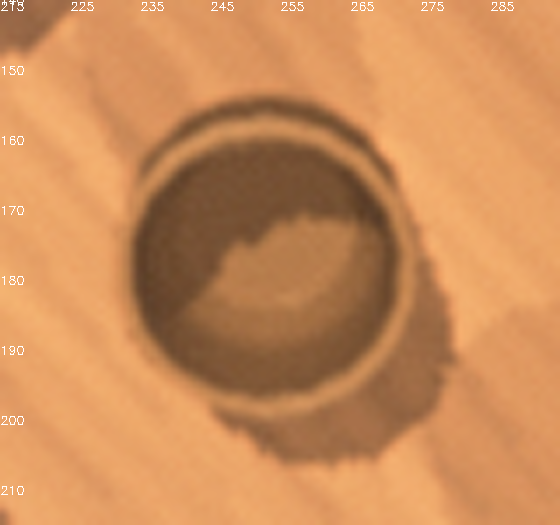

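The crop shows the rim ellipse centred at about (253.5,178).

```bash
python3 - <<'E'
from h import *
c=snap('wrist'); q=onz(c,253.5,178,.045); s,p,m=st(); print(q,p,(m.T@(np.r_[q[:2],.035]-p)*100).round(2))
E
```

```text
[0.50814032 0.24007674 0.045     ] [0.50652084 0.23516089 0.20057725] [ 0.5  -0.3  16.56]
```

```bash
python3 -m jog '[[0.5,-0.3,0,0,0],[0,0,3,0,0],[0,0,3,0,0],[0,0,3,0,0],[0,0,3,0,0],[0,0,2,0,0],[0,0,1.4,0,0],[0,0,0.6,0,0],[0,0,0,0,0],[0,0,0,0,0]]'
python3 - <<'E'
from h import *
s,p,m=st(); print(p,(m.T@(np.array([.5081,.24,.035])-p)*100).round(2),m.round(3).tolist())
E
```

```text
time: 4.35
ee_pos: [0.5103, 0.245, 0.0368]
eef_rot: [0.919, 0.395, 0.003, 0.002]
ft_force: [0.4, -0.3, 1.3]
width: 0.087
[0.51030929 0.2449763  0.03680351] [-0.51  0.18  0.18] [[0.688, 0.726, 0.006], [0.726, -0.688, -0.001], [0.003, 0.005, -1.0]]
```

```bash
python3 -m jog '[[-0.3,0.2,0.2,0,0],[-0.2,0,0,0,0],[0,0,0,0,0.3],[0,0,0,0,0.6],[0,0,0,0,1],[0,0,0,0,1],[0,0,0,0,1],[0,0,0,0,1],[0,0,0,0,1],[0,0,0,0,1]]' 20
python3 - <<'E'
from h import *
s,p,m=st(); print(p,s['width'],(m.T@(np.array([.5081,.24,.035])-p)*100).round(2))
E
```

```text
time: 5.35
ee_pos: [0.5099, 0.2403, 0.0378]
eef_rot: [0.919, 0.395, 0.005, 0.002]
ft_force: [-0.4, 0.1, 0.8]
width: 0.05
[0.50989378 0.24026071 0.03779487] 0.04999656964015641 [-0.14 -0.11  0.28]
```

```bash
python3 -m jog '[[0,0,-1,0,1],[0,0,-3,0,1],[0,0,-4,0,1],[0,0,-4,0,1],[0,0,-3,0,1],[-2,3,-1,0,1],[-2,3,0,0,1],[-2,3,0,0,1],[-2,3,0,0,1],[-2,3,0,0,1]]'
python3 -m jog '[[-2,3,0,0,1],[-2,3,0,0,1],[-1,1.5,0,0,1],[0,0,0,0,1],[0,0,0,0,1],[0,0,0,0,1],[0,0,0,0,1],[0,0,0,0,1],[0,0,0,0,1],[0,0,0,0,1]]'
python3 - <<'E'
from h import *
s,p,m=st(); print(p,s['width'],m.round(3).tolist())
print((m.T@(np.array([.573,-.031,.14])-p)*100).round(2))
a=snap('scene');b=snap('top');w=snap('wrist')
I=[x['pixels'][:,:,::-1] for x in(a,b,w)]
u=proj(a,[.573,-.031,.14]).astype(int);v=proj(b,[.573,-.031,.14]).astype(int)
print(u,v)
A=cv2.resize(I[0][u[1]-60:u[1]+60,u[0]-60:u[0]+60],(400,400),interpolation=2)
print('scene crop origin',u-60,'scale',400/120)
cv2.imwrite('pics/p.png',np.hstack([A,cv2.resize(I[2],(400,400))[:, :]]))
E
```

```text
time: 6.35
ee_pos: [0.5463, 0.0662, 0.2099]
eef_rot: [0.916, 0.402, 0.005, 0.002]
ft_force: [1.0, -0.2, -2.4]
width: 0.05
time: 7.35
ee_pos: [0.5669, -0.0256, 0.2128]
eef_rot: [0.916, 0.401, 0.005, 0.002]
ft_force: [0.3, -0.4, -1.1]
width: 0.0501
[ 0.56685358 -0.02561669  0.21280401] 0.0501300913042378 [[0.678, 0.735, 0.011], [0.735, -0.678, -0.0], [0.008, 0.009, -1.0]]
[-0.03  0.75  7.29]
[254 179] [247 194]
scene crop origin [194 119] scale 3.3333333333333335
```

View pics/p.png

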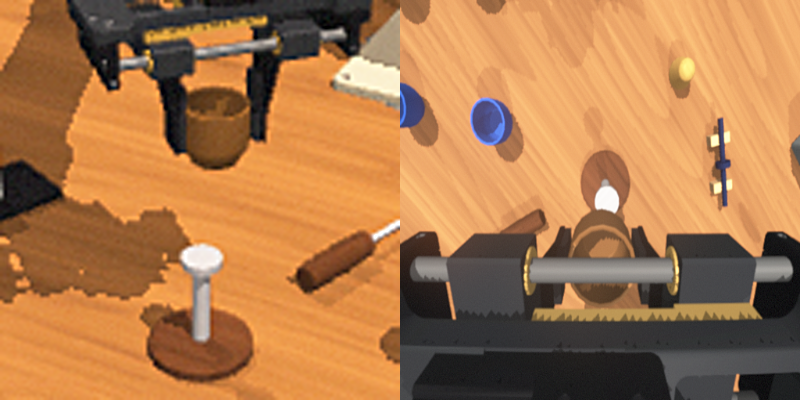

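The cup is held upright in the jaws. The post disc is at about (254,196) in scene, clear of everything.

```bash
python3 - <<'E'
from h import *
s,p,m=st()
a=snap('scene');b=snap('top');w=snap('wrist')
def mask(im,box,f,show=0):
    x0,y0,x1,y1=box; q=im[y0:y1,x0:x1].astype(int); M=f(q).astype(np.uint8)
    n,l,stt,ce=cv2.connectedComponentsWithStats(M); i=1+np.argmax(stt[1:,4]); return stt[i]+[x0,y0,0,0,0],ce[i]+[x0,y0],np.argwhere(l==i)[:,::-1]+[x0,y0]
white=lambda q:(q.max(2)-q.min(2)<45)&(q.min(2)>105)
t=cv2.imread('pics/t.png')[:,:,::-1]
print('top',mask(t,(235,185,262,212),white)[:2])
S,C,P=mask(a['pixels'],(235,185,275,225),white);print('scene',S,C)
D=P[P[:,1]<204]; print(D.min(0),D.max(0)); 
for y in range(S[1],S[1]+14): print(y,P[P[:,1]==y][:,0].min(),P[P[:,1]==y][:,0].max(),end=' | ')
S,C,P=mask(w['pixels'],(200,150,320,230),white);print('\nwrist',S,C)
for y in range(S[1],S[1]+S[3]): print(y,P[P[:,1]==y][:,0].min(),P[P[:,1]==y][:,0].max(),end=' | ')
W=cv2.resize(w['pixels'][160:300,190:330,::-1],(560,560),interpolation=2)
A=cv2.resize(a['pixels'][135:175,240:280,::-1],(240,240),interpolation=2)
o=np.zeros((560,800,3),np.uint8);o[:,:560]=W;o[:240,560:]=A
A=cv2.resize(a['pixels'][180:220,234:274,::-1],(240,240),interpolation=2);o[260:500,560:]=A
cv2.imwrite('pics/q.png',o)
E
```

```text
top (array([244, 192,  10,  10,  81]), array([248.27160494, 196.72839506]))
scene [249 193  12  29 183] [254.0273224  204.25136612]
[249 193] [260 203]
193 250 257 | 194 249 259 | 195 249 259 | 196 249 260 | 197 249 259 | 198 249 259 | 199 250 259 | 200 250 258 | 201 252 256 | 202 252 256 | 203 252 255 | 204 252 256 | 205 252 256 | 206 252 256 | 
wrist [249 172  31  33 718] [264.17688022 189.47632312]
172 260 264 | 173 259 266 | 174 258 266 | 175 258 267 | 176 257 267 | 177 257 267 | 178 257 270 | 179 256 271 | 180 255 273 | 181 254 274 | 182 253 275 | 183 252 276 | 184 251 277 | 185 251 277 | 186 250 278 | 187 250 278 | 188 250 278 | 189 249 279 | 190 249 279 | 191 249 279 | 192 249 279 | 193 249 279 | 194 249 279 | 195 249 279 | 196 249 279 | 197 250 279 | 198 250 279 | 199 250 278 | 200 251 278 | 201 251 277 | 202 265 276 | 203 270 275 | 204 273 274 |
```

View pics/q.png

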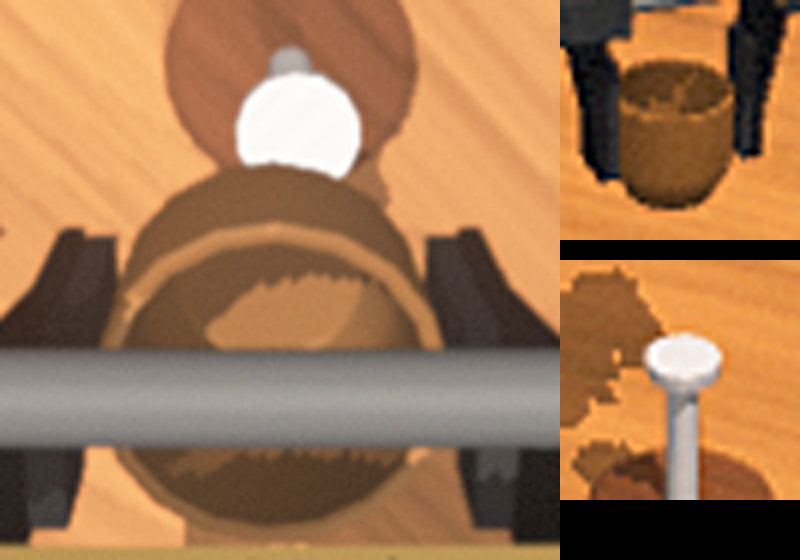

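Wrist crop: disc centre about (264.5,193) and cup rim centre about (257.8,253.3). Scene: rim (259.7,149.8) and disc (254.5,196.4).

```bash
python3 - <<'E'
from h import *
s,p,m=st(); a=snap('scene');w=snap('wrist');b=snap('top')
print('tcp',p)
print('disc',onz(w,264.5,193,.09),onz(a,254.5,196.4,.09),onz(b,248.3,196.7,.09))
print('rim',onz(w,257.8,253.3,.22),onz(a,259.7,149.8,.22))
d=.5*(onz(w,264.5,193,.09)+onz(a,254.5,196.4,.09))-.5*(onz(w,257.8,253.3,.22)+onz(a,259.7,149.8,.22))
for c,x,y in((w,(264.5,193),(257.8,253.3)),(a,(254.5,196.4),(259.7,149.8))):
  q=onz(c,*x,.09)-onz(c,*y,.22);q[2]=0;print((m.T@q*100).round(2))
E
```

```text
tcp [ 0.56689107 -0.02628808  0.21271756]
disc [ 0.57252839 -0.03431541  0.09      ] [ 0.57547036 -0.02952577  0.09      ] [ 0.57274604 -0.03413013  0.09      ]
rim [ 0.56807914 -0.02676002  0.22      ] [ 0.56732947 -0.02172126  0.22      ]
[-0.25  0.84  0.01]
[-0.02  1.13  0.01]
```

```bash
python3 -m jog '[[-0.1,0.8,0,0,1],[0,0.2,1,0,1],[0,0,1.5,0,1],[0,0,1.5,0,1],[0,0,1.5,0,1],[0,0,1,0,1],[0,0,0.5,0,1],[0,0,0,0,1],[0,0,0,0,1],[0,0,0,0,1]]'
python3 - <<'E'
from h import *
s,p,m=st(); print(p,m.round(3).tolist(),(m.T@(np.array([.5725,-.034,.128])-p)*100).round(2))
E
```

```text
time: 8.8
ee_pos: [0.5741, -0.0345, 0.1348]
eef_rot: [0.916, 0.401, 0.004, 0.001]
ft_force: [-0.5, -0.4, -1.2]
width: 0.0502
[ 0.57411044 -0.03453182  0.13475714] [[0.678, 0.735, 0.009], [0.735, -0.678, 0.001], [0.006, 0.006, -1.0]] [-0.07 -0.16  0.67]
```

```bash
python3 -m jog '[[-0.1,-0.1,0.3,0,1],[0,0,0.2,0,1],[0,0,0.1,0,1],[0,0,0.1,0,1],[0,0,0,0,1],[0,0,0,0,1],[0,0,0,0,1],[0,0,0,0,1],[0,0,0,0,1],[0,0,0,0,1]]'
python3 - <<'E'
from h import *
s,p,m=st(); print(p,(m.T@(np.array([.5725,-.034,.128])-p)*100).round(2))
a=snap('scene');w=snap('wrist')
o=np.zeros((480,800,3),np.uint8);o[:,:400]=cv2.resize(a['pixels'][160:208,234:274,::-1],(400,480),interpolation=2)
o[:400,400:]=cv2.resize(w['pixels'][170:310,190:330,::-1],(400,400),interpolation=2)
cv2.imwrite('pics/q2.png',o)
E
```

```text
time: 9.8
ee_pos: [0.5736, -0.0347, 0.1288]
eef_rot: [0.916, 0.401, 0.005, 0.002]
ft_force: [0.4, -0.5, -2.2]
width: 0.0502
[ 0.5735987  -0.03470141  0.12880328] [-0.02 -0.13  0.08]
```

View pics/q2.png

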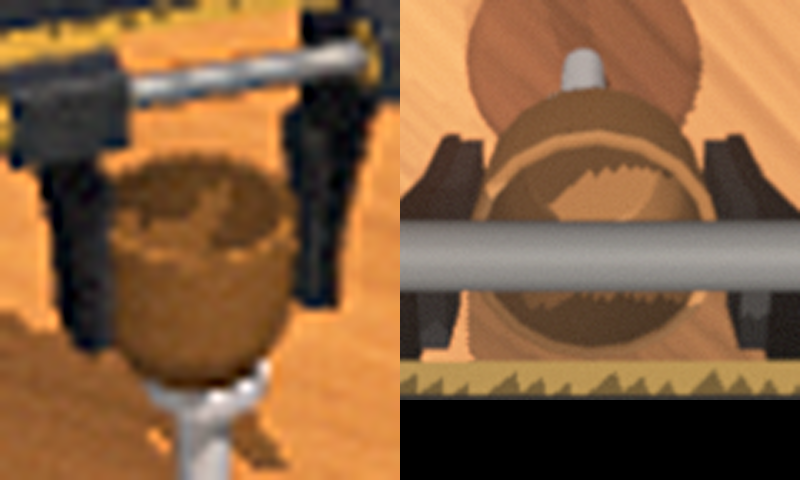

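The cup foot sits over the disc within about 1–2 mm in both views, so I'm lowering it.

```bash
python3 -m jog '[[0.05,0,0.1,0,1],[0,0,0.1,0,1],[0,0,0.1,0,1],[0,0,0,0,1],[0,0,0,0,1],[0,0,0,0,1],[0,0,0,0,1],[0,0,0,0,1],[0,0,0,0,1],[0,0,0,0,1]]' 10
python3 -c "
from h import *
s,p,m=st();print(p,s['ft_force'])"
```

```text
time: 10.9
ee_pos: [0.5744, -0.0341, 0.1278]
eef_rot: [0.916, 0.401, 0.005, 0.003]
ft_force: [-0.9, 0.9, 0.1]
width: 0.0504
[ 0.57435665 -0.03414586  0.12779215] [-0.86405815  0.91144681  0.06245487]
```

```bash
python3 -m jog '[[0,0,0.15,0,1],[0,0,0.1,0,1],[0,0,0,0,1],[0,0,0,0,1],[0,0,0,0,0.6],[0,0,0,0,0.38],[0,0,0,0,0.34],[0,0,0,0,0.3],[0,0,0,0,0.2],[0,0,0,0,0.1]]'
python3 - <<'E'
from h import *
s,p,m=st(); print(p,s['width'],s['ft_force'])
a=snap('scene');w=snap('wrist')
o=np.zeros((480,800,3),np.uint8);o[:,:400]=cv2.resize(a['pixels'][160:208,234:274,::-1],(400,480),interpolation=2)
o[:400,400:]=cv2.resize(w['pixels'][170:310,190:330,::-1],(400,400),interpolation=2)
cv2.imwrite('pics/q3.png',o)
E
```

```text
time: 11.9
ee_pos: [0.5751, -0.0339, 0.1273]
eef_rot: [0.916, 0.401, 0.006, 0.004]
ft_force: [0.1, 0.2, 0.9]
width: 0.0698
[ 0.57506997 -0.03388081  0.12726023] 0.06982876600482608 [0.126993   0.2237807  0.92726512]
```

View pics/q3.png

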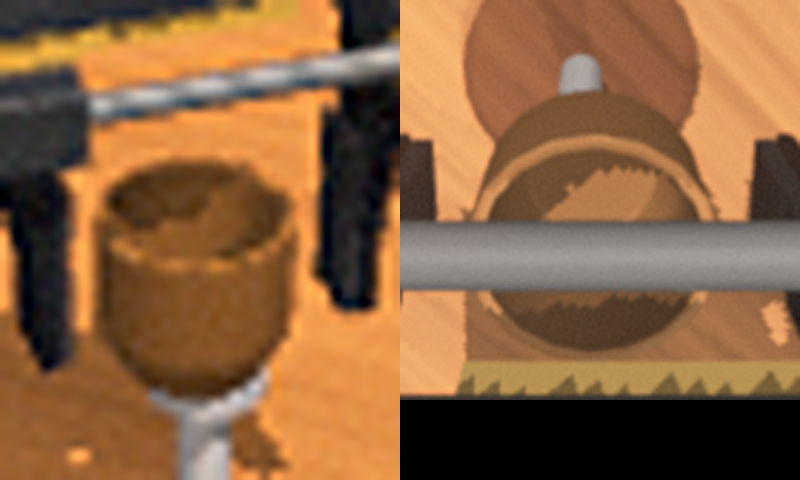

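```bash
python3 - <<'E'
from h import *
s,p,m=st(); a=snap('scene');w=snap('wrist')
x,y=onz(w,256.5,254.5,.135),onz(a,253.7,181.3,.135)
print(x,y,(x+y)/2,p)
for q in(x,y,(x+y)/2):
  d=np.array([.574,-.032,q[2]])-q; print((m.T@d*100).round(2))
print(proj(a,[.574,-.032,.09]),proj(a,[.574,-.032,.135]))
# scene silhouette of cup band (rows 185-192) vs disc edges
P=a['pixels'].astype(int)
for v in (186,190,194): print(v,[tuple(P[v,u]) for u in range(240,268,1)])
E
```

```text
[ 0.57532493 -0.03418489  0.135     ] [ 0.57614705 -0.03186554  0.135     ] [ 0.57573599 -0.03302522  0.135     ] [ 0.57506196 -0.03387619  0.1272912 ]
[ 0.07 -0.25 -0.  ]
[-0.16 -0.15 -0.  ]
[-0.04 -0.2  -0.  ]
[253.9030067  195.82132943] [254.06449002 180.85811068]
186 [(np.int64(236), np.int64(145), np.int64(74)), (np.int64(255), np.int64(171), np.int64(85)), (np.int64(253), np.int64(164), np.int64(83)), (np.int64(166), np.int64(100), np.int64(50)), (np.int64(72), np.int64(49), np.int64(21)), (np.int64(89), np.int64(56), np.int64(26)), (np.int64(105), np.int64(64), np.int64(28)), (np.int64(130), np.int64(81), np.int64(40)), (np.int64(124), np.int64(79), np.int64(37)), (np.int64(153), np.int64(96), np.int64(45)), (np.int64(167), np.int64(102), np.int64(36)), (np.int64(194), np.int64(121), np.int64(56)), (np.int64(177), np.int64(107), np.int64(48)), (np.int64(164), np.int64(104), np.int64(49)), (np.int64(169), np.int64(104), np.int64(47)), (np.int64(200), np.int64(125), np.int64(54)), (np.int64(185), np.int64(115), np.int64(51)), (np.int64(161), np.int64(100), np.int64(49)), (np.int
[... 2283 characters left out ...]
81), np.int64(38)), (np.int64(132), np.int64(84), np.int64(39)), (np.int64(131), np.int64(83), np.int64(39)), (np.int64(131), np.int64(80), np.int64(31)), (np.int64(134), np.int64(83), np.int64(38)), (np.int64(136), np.int64(84), np.int64(43)), (np.int64(129), np.int64(77), np.int64(33)), (np.int64(125), np.int64(76), np.int64(31)), (np.int64(109), np.int64(68), np.int64(31)), (np.int64(120), np.int64(75), np.int64(41)), (np.int64(242), np.int64(149), np.int64(79)), (np.int64(243), np.int64(159), np.int64(79)), (np.int64(238), np.int64(154), np.int64(80)), (np.int64(236), np.int64(149), np.int64(76)), (np.int64(238), np.int64(158), np.int64(77)), (np.int64(241), np.int64(158), np.int64(76))]
```

The cup stands on the post about 2 mm off centre, which is stable. Next I open fully, rise and go to the tray.

```bash
python3 -m jog '[[0,0,0,0,0],[0,0,0,0,0],[0,0,-2,0,0],[0,0,-3,0,0],[0,0,-4,0,0],[0,0,-3,0,0],[0,0,0,0.14,0],[0,0,0,0.14,0],[0,0,0,0.14,0],[0,0,0,0.14,0]]'
python3 -m jog '[[0,0,0,0.14,0],[0,0,0,0.14,0],[0,0,0,0.14,0],[0,0,0,0.14,0],[0,0,0,0.14,0],[0,0,0,0,0],[0,0,0,0,0],[0,0,0,0,0],[0,0,0,0,0],[0,0,0,0,0]]'
python3 - <<'E'
from h import *
s,p,m=st(); print(p,m.round(3).tolist(),s['joint_positions'])
print((m.T@(np.array([.47,-.304,.25])-p)*100).round(2))
E
```

```text
time: 13.1
ee_pos: [0.573, -0.0333, 0.2523]
eef_rot: [0.992, 0.124, 0.006, 0.001]
ft_force: [-0.1, 1.2, -0.3]
width: 0.0869
time: 14.1
ee_pos: [0.5728, -0.0328, 0.2525]
eef_rot: [0.972, -0.234, 0.007, -0.001]
ft_force: [0.2, -0.0, -0.4]
width: 0.087
[ 0.57277779 -0.03276267  0.25251171] [[0.89, -0.455, 0.013], [-0.455, -0.89, -0.002], [0.013, -0.005, -1.0]] [ 0.58485744  0.28375538 -0.72918058  1.57040037  0.1957015   1.34795251
 -2.20884191]
[ 3.19 28.83  0.16]
```

```bash
python3 -m jog '[[0.5,4,0,0,0],[0.5,4,0,0,0],[0.5,4,0,0,0],[0.5,4,0,0,0],[0.5,4,0,0,0],[0.5,4,0,0,0],[0.2,4,0,0,0],[0,0,0,0,0],[0,0,0,0,0],[0,0,0,0,0]]'
python3 - <<'E'
from h import *
s,p,m=st(); print(p,m.round(3).tolist(),s['joint_positions'])
w=snap('wrist','w2.png')
print(proj(w,[.486,-.304,.06]))
E
```

```text
time: 15.1
ee_pos: [0.471, -0.306, 0.2508]
eef_rot: [0.974, -0.228, 0.007, -0.002]
ft_force: [-0.0, 0.7, -0.6]
width: 0.0867
[ 0.47100858 -0.30595567  0.25084327] [[0.896, -0.444, 0.014], [-0.444, -0.896, -0.0], [0.013, -0.006, -1.0]] [ 0.98667946  0.22761475 -0.56501555  1.60930552  0.11866652  1.32747341
 -1.62514413]
[251.50685107 168.32865104]
```

View pics/w2.png

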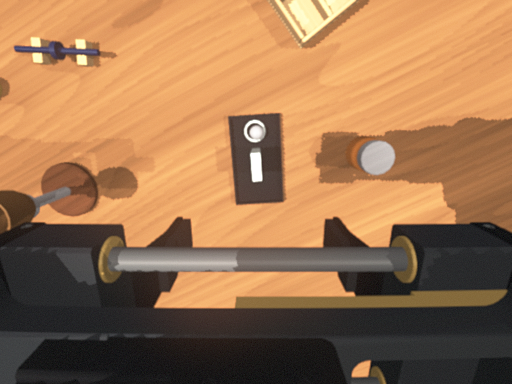

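The wrist view shows the tray at (258,158) nearly aligned with the jaws, the grip plate at (256,166) and the ball in its ring at (255,131).

```bash
python3 - <<'E'
from h import *
w=snap('wrist'); im=w['pixels'].astype(int)[100:215,215:300]
d=(im.max(2)<75).astype(np.uint8); d=cv2.morphologyEx(d,cv2.MORPH_CLOSE,np.ones((15,15)))
cs=max(cv2.findContours(d,0,2)[0],key=cv2.contourArea)
bx=cv2.boxPoints(cv2.minAreaRect(cs))+[215,100]; print(bx)
g=np.array([onz(w,*q,.008) for q in bx]); print(g.round(4))
e=[g[1]-g[0],g[2]-g[1]];L=max(e,key=np.linalg.norm);print([np.linalg.norm(x) for x in e],'ang',np.degrees(np.arctan2(L[1],L[0])),'ctr',g.mean(0))
wh=((im.min(2)>140)&(im.max(2)-im.min(2)<40)).astype(np.uint8)
n,l,s_,ce=cv2.connectedComponentsWithStats(wh)
for i in range(1,n):
  if s_[i,4]>15: print(s_[i]+[215,100,0,0,0],ce[i]+[215,100],onz(w,*(ce[i]+[215,100]),.06),onz(w,*(ce[i]+[215,100]),.013))
i=1+np.argmax([s_[k,4] if ce[k][1]>48 else 0 for k in range(1,n)])
c2=np.argwhere(l==i)[:,::-1].astype(np.float32); R2=cv2.minAreaRect(c2); b2=cv2.boxPoints(R2)+[215,100]; print(b2)
E=np.array([onz(w,*q,.06) for q in b2]); e=[E[1]-E[0],E[2]-E[1]];L=max(e,key=np.linalg.norm);print([np.linalg.norm(x) for x in e],'ang',np.degrees(np.arctan2(L[1],L[0])))
s,p,m=st(); print('tool x ang',np.degrees(np.arctan2(m[1,0],m[0,0])))
E
```

```text
[[226.31362724 151.9331665 ]
 [267.61182404 127.64010811]
 [289.12853241 164.21851349]
 [247.83033752 188.51157379]]
[[ 0.5158 -0.2761  0.008 ]
 [ 0.5201 -0.344   0.008 ]
 [ 0.4597 -0.3494  0.008 ]
 [ 0.4537 -0.2793  0.008 ]]
[np.float64(0.06804865129507705), np.float64(0.06068648163661077)] ang -86.31709783177796 ctr [ 0.48731774 -0.31218665  0.008     ]
[244 120  22  23 331] [255.14501511 131.00906344] [ 0.52555119 -0.32796476  0.06      ] [ 0.52391007 -0.32641741  0.013     ]
[251 151  12  31 325] [256.54153846 166.36615385] [ 0.48579623 -0.31015119  0.06      ] [ 0.47854276 -0.30608903  0.013     ]
[[250.04568481 151.63959503]
 [260.91877747 150.86293793]
 [263.05583191 180.78171539]
 [252.18273926 181.5583725 ]]
[np.float64(0.013511328412426535), np.float64(0.03813234682347144)] ang 157.96353780955224
tool x ang -26.3070502364632
```

```bash
python3 - <<'E'
from h import *
s,p,m=st(); Rz=R.from_euler('z',4.3,degrees=True).as_matrix(); m2=Rz@m
print((m2.T@(np.array([.4855,-.3101,p[2]])-p)*100).round(2))
E
python3 -m jog '[[0,0,0,-0.075,0],[0,0,0,0,0],[1.5,-0.2,1,0,0],[0,0,3,0,0],[0,0,3,0,0],[0,0,3,0,0],[0,0,2,0,0],[0,0,1,0,0],[0,0,0,0,0],[0,0,0,0,0]]'
python3 - <<'E'
from h import *
s,p,m=st(); print(p,m.round(3).tolist(),'x ang',np.degrees(np.arctan2(m[1,0],m[0,0])),(m.T@(np.array([.4855,-.3101,.045])-p)*100).round(2))
w=snap('wrist','w3.png')
E
```

```text
[ 1.48 -0.05  0.02]
time: 16.2
ee_pos: [0.495, -0.3011, 0.1198]
eef_rot: [0.982, -0.19, 0.01, -0.001]
ft_force: [-0.4, 0.0, 0.1]
width: 0.0874
[ 0.49499329 -0.30105499  0.11981901] [[0.928, -0.373, 0.02], [-0.373, -0.928, -0.001], [0.019, -0.007, -1.0]] x ang -21.89956403097976 [-0.69  1.24  7.46]
```

View pics/w3.png

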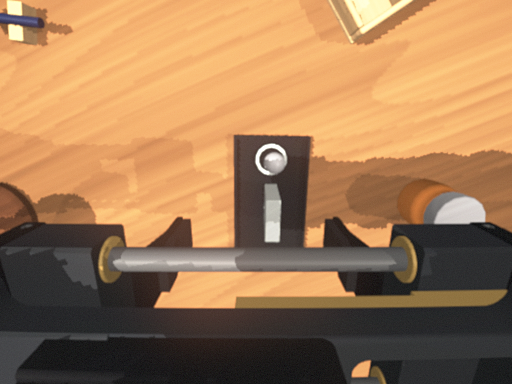

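The plate is at (272,212) with the tray edges running upright, so it needs about 1.2 cm along tool y, matching the numbers.

```bash
python3 -m jog '[[-0.7,1.25,0,0,0],[0,0,0.5,0,0],[0,0,1,0,0],[0,0,1,0,0],[0,0,0.5,0,0],[0,0,0,0,0],[0,0,0,0,0],[0,0,0,0,0],[0,0,0,0,0],[0,0,0,0,0]]'
python3 - <<'E'
from h import *
s,p,m=st(); print(p,'x ang',np.degrees(np.arctan2(m[1,0],m[0,0])),(m.T@(np.array([.4855,-.3101,.045])-p)*100).round(2))
E
```

```text
time: 17.25
ee_pos: [0.4848, -0.312, 0.09]
eef_rot: [0.982, -0.19, 0.012, -0.0]
ft_force: [0.7, -0.1, -0.2]
width: 0.087
[ 0.48482545 -0.31202857  0.08995614] x ang -21.96027541700668 [-0.12 -0.18  4.5 ]
```

```bash
python3 -m jog '[[0,-0.2,0.5,0,0],[0,0,1,0,0],[0,0,1,0,0],[0,0,1,0,0],[0,0,0.7,0,0],[0,0,0.2,0,0],[0,0,0,0,0.2],[0,0,0,0,0.4],[0,0,0,0,0.5],[0,0,0,0,0.6]]' 15
python3 - <<'E'
from h import *
s,p,m=st(); print(p,s['width'],(m.T@(np.array([.4855,-.3101,.045])-p)*100).round(2))
w=snap('wrist','w4.png')
E
```

```text
time: 18.25
ee_pos: [0.4867, -0.31, 0.0418]
eef_rot: [0.982, -0.19, 0.012, -0.0]
ft_force: [0.3, -0.3, -0.6]
width: 0.0626
[ 0.48673663 -0.31004153  0.04175283] 0.06264400976952356 [-0.1   0.05 -0.33]
```

View pics/w4.png

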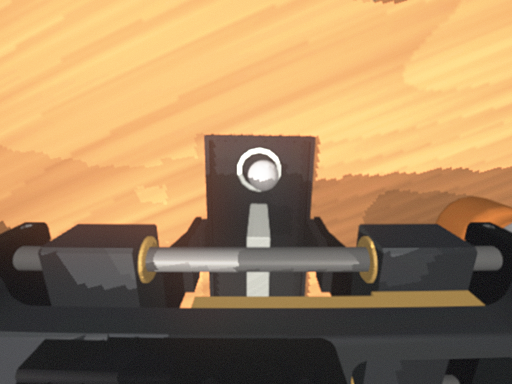

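The plate is centred between the fingers and the ball is in its ring, so I'm closing.

```bash
python3 -m jog '[[0,0,-0.2,0,0.7],[0,0,0,0,0.75],[0,0,0,0,0.8],[0,0,0,0,0.83],[0,0,0,0,0.86],[0,0,0,0,0.89],[0,0,0,0,0.93],[0,0,0,0,1],[0,0,0,0,1],[0,0,0,0,1]]' 15
python3 -m jog '[[0,0,0,0,1],[0,0,0,0,1],[0,0,0,0,1],[0,0,-0.3,0,1],[0,0,-0.5,0,1],[0,0,-0.8,0,1],[0,0,-1,0,1],[0,0,-1,0,1],[0,0,-0.5,0,1],[0,0,0,0,1]]' 40
python3 - <<'E'
from h import *
s,p,m=st(); print(p,s['width'],s['ft_force'],m.round(3).tolist())
w=snap('wrist');im=w['pixels'].astype(int)[110:205,200:320]
wh=((im.min(2)>140)&(im.max(2)-im.min(2)<40)).astype(np.uint8)
n,l,s_,ce=cv2.connectedComponentsWithStats(wh)
for i in range(1,n):
  if s_[i,4]>15: print(s_[i]+[200,110,0,0,0],ce[i]+[200,110])
E
```

```text
time: 19.3
ee_pos: [0.487, -0.3104, 0.0447]
eef_rot: [0.982, -0.19, 0.012, -0.0]
ft_force: [-0.0, 0.0, 0.7]
width: 0.0117
time: 20.3
ee_pos: [0.4858, -0.31, 0.0896]
eef_rot: [0.982, -0.19, 0.012, -0.0]
ft_force: [0.1, -0.3, -2.4]
width: 0.0118
[ 0.48578979 -0.30998677  0.08963068] 0.011813865305996749 [ 0.08308565 -0.2635422  -2.36052066] [[0.927, -0.374, 0.024], [-0.374, -0.928, -0.004], [0.024, -0.005, -1.0]]
[ 236  147   44   44 1103] [258.41341795 168.70625567]
```

```bash
python3 -m jog '[[0,0,-0.5,0,1],[0,0,-1,0,1],[0,0,-1.5,0,1],[0,0,-2,0,1],[0,0,-2,0,1],[0,0,-2,0,1],[0,0,-2,0,1],[0,0,-1.5,0,1],[0,0,-0.8,0,1],[0,0,0,0,1]]'
python3 -m jog '[[-0.1,-0.5,0,0,1],[-0.2,-1,0,0,1],[-0.3,-1.5,0,0,1],[-0.4,-2,0,0,1],[-0.5,-2.2,0,0,1],[-0.5,-2.2,0,0,1],[-0.5,-2.2,0,0,1],[-0.5,-2.2,0,0,1],[-0.5,-2.2,0,0,1],[-0.5,-2.2,0,0,1]]'
python3 - <<'E'
from h import *
s,p,m=st(); print(p,s['width'],m.round(3).tolist(),s['joint_positions'],(m.T@(np.array([.538,-.018,.22])-p)*100).round(2))
E
```

```text
time: 21.35
ee_pos: [0.4823, -0.3083, 0.2348]
eef_rot: [0.982, -0.19, 0.013, -0.0]
ft_force: [0.2, 0.1, -1.6]
width: 0.0114
time: 22.35
ee_pos: [0.5109, -0.1079, 0.2288]
eef_rot: [0.982, -0.188, 0.008, -0.002]
ft_force: [0.2, -0.1, -1.5]
width: 0.0118
[ 0.51087541 -0.1078585   0.22879878] 0.011790443067448277 [[0.929, -0.37, 0.017], [-0.37, -0.929, 0.001], [0.015, -0.007, -1.0]] [ 0.77742552  0.16579857 -0.71590306  1.73557619  0.11204756  1.26534463
 -1.91314263] [-0.82 -9.35  0.93]
```

```bash
python3 -m jog '[[-0.2,-2,0,0,1],[-0.2,-2,0,0,1],[-0.2,-1.7,0,0,1],[-0.1,-1.3,0,0,1],[0,-1,0,0,1],[0,-0.7,0,0,1],[0,-0.3,0,0,1],[0,0,0,0,1],[0,0,0,0,1],[0,0,0,0,1]]'
python3 - <<'E'
from h import *
s,p,m=st(); print(p,s['width'],m.round(3).tolist(),(m.T@(np.array([.538,-.018,.213])-p)*100).round(2))
w=snap('wrist');a=snap('scene');t=snap('top')
o=np.zeros((600,800,3),np.uint8)
o[:300,:400]=cv2.resize(w['pixels'][:,:,::-1],(400,300))
o[:600,400:]=cv2.resize(a['pixels'][120:240,214:294,::-1],(400,600),interpolation=2)
o[300:600,:400]=cv2.resize(t['pixels'][165:225,205:285,::-1],(400,300),interpolation=2)
cv2.imwrite('pics/f.png',o)
E
```

```text
time: 23.35
ee_pos: [0.5344, -0.0053, 0.2259]
eef_rot: [0.983, -0.182, 0.005, -0.002]
ft_force: [-0.2, 0.2, -2.3]
width: 0.0116
[ 0.53440084 -0.00532491  0.22585358] 0.01162726573743602 [[0.934, -0.358, 0.011], [-0.358, -0.934, 0.003], [0.009, -0.006, -1.0]] [0.78 1.06 1.29]
```

I've used up the picture allowance, so the remaining checks are numeric.

```bash
python3 -m jog '[[0.2,0.3,0.2,0,1],[0.3,0.4,0.4,0,1],[0.2,0.3,0.4,0,1],[0.1,0,0.3,0,1],[0,0,0,0,1],[0,0,0,0,1],[0,0,0,0,1],[0,0,0,0,1],[0,0,0,0,1],[0,0,0,0,1]]'
cat > ck.py <<'E'
from h import *
s,p,m=st(); print(s['time'],p,s['width'],m[:,2].round(3),m[:,0].round(3))
w=snap('wrist');a=snap('scene')
zt=p[2]-.0447
im=w['pixels'].astype(int)[110:215,200:320]
wh=((im.min(2)>140)&(im.max(2)-im.min(2)<40)).astype(np.uint8)
n,l,s_,ce=cv2.connectedComponentsWithStats(wh)
for i in range(1,n):
  if s_[i,4]>60: print('ring/ball',s_[i]+[200,110,0,0,0],ce[i]+[200,110],onz(w,*(ce[i]+[200,110]),zt+.0055))
# ball: hough inside the ring
g=w['pixels'][140:200,225:295].astype(np.uint8); g=cv2.resize(cv2.cvtColor(g,cv2.COLOR_RGB2GRAY),None,fx=4,fy=4,interpolation=2)
h=cv2.HoughCircles(g,cv2.HOUGH_GRADIENT,1,10,param1=100,param2=20,minRadius=30,maxRadius=110)
if h is not None:
  for x,y,rr in h[0][:6]:
    u,v=225+x/4-.375,140+y/4-.375; print('circ',u,v,rr/4,onz(w,u,v,zt+.005),onz(w,u,v,zt+.013))
# cup in scene: bronze band edges
pr=proj(a,[.5755,-.033,.12]);print('pred cup band px',pr)
P=a['pixels'].astype(int)
for v in (186,190,192):
  row=P[v,236:275]; print(v,''.join('B' if 55<q[0]<215 and q[0]>1.35*q[1] else ('k' if q[0]<55 else '.') for q in row))
E
python3 ck.py
```

```text
time: 24.5
ee_pos: [0.5388, -0.0192, 0.2117]
eef_rot: [0.983, -0.183, 0.005, -0.002]
ft_force: [-0.3, -0.4, -2.6]
width: 0.0119
24.5 [ 0.53876585 -0.01923251  0.21167854] 0.01193399697438277 [ 0.011  0.002 -1.   ] [ 0.933 -0.359  0.009]
ring/ball [ 236  147   44   43 1150] [257.55217391 168.90173913] [ 0.57609698 -0.03361777  0.17247854]
ring/ball [249 204  17  11 179] [257.26815642 209.10614525] [ 0.54897864 -0.02297532  0.17247854]
circ 257.5 168.75 21.85 [ 0.57612049 -0.03358588  0.17197854] [ 0.57752545 -0.03416813  0.17997854]
circ 258.5 174.0 14.925 [ 0.5724381  -0.03290995  0.17197854] [ 0.57400545 -0.03352201  0.17997854]
circ 256.75 172.0 18.95 [ 0.57418321 -0.03228713  0.17197854] [ 0.5756736  -0.03292666  0.17997854]
circ 260.75 169.25 19.9 [ 0.57499502 -0.03554656  0.17197854] [ 0.57644961 -0.03604234  0.17997854]
circ 254.75 168.5 19.4 [ 0.57695967 -0.03188458  0.17197854] [ 0.57832762 -0.03254186  0.17997854]
circ 261.75 166.75 17.25 [ 0.57637642 -0.0368064   0.17197854] [ 0.57777009 -0.03724663  0.17997854]
pred cup band px [253.36493014 186.13647972]
186 B......BBBBBBBBBBBBBBBBBBBBB...........
190 BBBBBBBBBBBBBBBBBBBBBBBBBBBB...........
192 BBBBBBBBBBBBBBBBBBBBBBBBBBB............
```

```bash
python3 -m jog '[[0,0,0,0,1],[0,0,0,0,1],[0,0,0,0,1],[0,0,0,0,1],[0,0,0,0,1],[0,0,0,0,1],[0,0,0,0,1],[0,0,0,0,1],[0,0,0,0,1],[0,0,0,0,1]]'
python3 ck.py | head -5; python3 -c "
from h import *
print(np.abs(r.read_state()['joint_vel']).max()); print(r.close_job())"
```

```text
time: 25.6
ee_pos: [0.5388, -0.0192, 0.2117]
eef_rot: [0.983, -0.183, 0.005, -0.002]
ft_force: [0.3, 0.5, -1.0]
width: 0.0117
25.6 [ 0.53876623 -0.01924194  0.211702  ] 0.011660608935025081 [ 0.011  0.002 -1.   ] [ 0.933 -0.359  0.009]
ring/ball [ 236  147   44   43 1153] [257.51951431 168.90633131] [ 0.57610172 -0.03363496  0.172502  ]
ring/ball [249 204  17  11 179] [257.26815642 209.10614525] [ 0.54897883 -0.02301295  0.172502  ]
circ 257.25 169.0 21.75 [ 0.57601897 -0.03340211  0.172002  ] [ 0.57742802 -0.03399388  0.180002  ]
circ 258.25 174.25 14.975 [ 0.57233513 -0.03272465  0.172002  ] [ 0.57390662 -0.03334629  0.180002  ]
0.0016012858603149309
the job is handed in; nothing more can be done
None
```

The bell cup is standing on the post and released. The arm is holding the tray over it with the ball in its pocket. I handed the job in at about 25.7 s.

- **Cup:** it sits roughly 2 mm off the disc's centre. The two cameras disagreed by about that much, so I left it rather than nudge it. In the last scene-camera check its edges were where they were just after release.
- **Ball:** it measured at about (0.574, −0.033), and the cup's centre at (0.576, −0.033). It was still inside the ring, which measured at (0.576, −0.034).
- **Tray:** its underside is about 32 mm above the rim, worked out from the tool height. The tool is tilted 0.6°, about 0.8° different from when it gripped the tray. The arm was essentially still, with joint speeds under 0.002 rad/s.

I had used up the 12 pictures before the final view, so the last checks were numeric only. I didn't view the final scene or check the other things on the bench again, though no contact with them showed in the force readings.

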